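# Lock the glue-up row with the wedge

### The job

Take the orange-headed wedge from the grey rack and stand it, thin end down, in the gap between the row of pine blocks and the yellow slanted end stop of the plywood jig, its slanted side (the one with the black stripe on the head) against the yellow slope. Then push it firmly down until the blocks are all squeezed tight together, the bottom of the orange head about level with the tops of the blocks. Leave the blue-headed filler hanging in the rack.

Things in the scene. Friction and masses are not known exactly. Their poses are not given: they have to be found in the camera images.
- wedge: Orange-headed wedge, 0.15 kg. Origin: centre of the head's underside. Head 76 (x) x 30 (y, grip across this) mm, z 0 to 42. Wooden body 44 wide in x, down to z -60: flat side at y -18, slanted side from y +18 at the head to -6 at the tip. Black stripe on the head's +y (slanted) side. It hangs upright by its head on the rack's rails; lift 65 mm to clear. Its yaw starts within 35 deg of the jig's.
- filler: Blue-headed straight filler, too thin for the job; stays in the rack, 90 to 130 mm from the wedge along y, either side. Head 76 x 16 x 42 mm, body 44 x 12 x 60; origin at the centre of the head's underside. The fixed grey rack (110 x 230 mm) has two rails along the wedge's y, tops 80 mm above the bench, 52 mm apart.
- jig: Fixed plywood jig, 132 (x) x 223 (y) mm; origin on the bench, z up. Floor at z 12. Square stop: face at y -100. Yellow stop: face slants from y 42 at the floor to y 68 at its top, z 78. Side rails 32 high. Row tight: wedge origin at x 0, y 50, z 78 here, axes parallel. Set in loosely, it sits 20 to 28 mm higher and 8 to 11 mm farther +y; a downward push of up to 20 N drives it, and it stays put.
- block3: Last of three loose pine blocks in the jig, next to the gap: 0.11 kg, 100 (x) x 44 (y) x 66 mm high; origin at the centre of its underside, on the jig's floor; top at z 78. Starts at y 18 to 21 mm in the jig's frame; row tight: y 10. The gap from its +y face to the yellow stop's top edge is 25 to 28 mm at the start, 36 when tight.
There are look-alikes about, which are no part of the job. What is meant by the wedge is not purple, and is the smaller of those in its own colour.

How it is judged:
At the end, for the whole second after the job is handed in: The wedge is released, at rest and upright (10 degrees) in the gap, its head's underside within 11 mm of the block tops' level, within 35 mm of the jig's middle and 12 mm of its place along the row; the last block stands within 4 mm of where the row is tight. The filler has not moved 30 mm (y of block3 in the frame of jig below 0.014 m and z of wedge in the frame of jig between 0.066 and 0.089 m and x of wedge in the frame of jig between -0.035 and 0.035 m and y of wedge in the frame of jig between 0.038 and 0.062 m and angle between each of wedge, block3's own z axis and vertical below 0.175 rad and linear speed of wedge below 0.02 m/s); the robot touches nothing.
It fails at once if the blue-headed filler is taken or shifted by more than 30 mm (distance of filler from where it was at the start of the episode above 0.03 m).
It also fails if it takes over 45 s, if anything falls off the work surface, if the arm or the gripper's body presses on something with over 40 N, if the wrist force passes 120 N, or if a joint passes its speed limit or range.

### The arm

A 6-joint arm with a two-finger parallel gripper is mounted at the origin on the work surface. World frame = base frame: x ahead of the robot, y to its left, z up, the work surface at z = 0. Lengths are in m, angles in rad, forces in N, time in s.
With the tool pointing down it reaches from about 0.25 to 0.8 m from the base axis. Payload 3.9 kg.
Tool frame: the origin (TCP) lies at the very end of the fingers, on their centre line; the grasp point (between the pads) lies 19 mm behind it; z points along the fingers, x is the direction in which the jaws open and shut, and the axes are right-handed (so a half turn about z gives the same grasp; the last joint's range is limited). The gripper opens to 85 mm and grips with 20 to 120 N. Pads are 22 mm wide; open, the fingers measure 114 mm over their backs; the gripper's body (76 mm by 85 mm) begins 54 mm behind the grasp point. The pads swing forward as they close: fully open they stand 13 mm farther back than shut.
Start: joints at [1.307, 0.26, -0.138, 1.173, 0, 1.571], TCP at [0.137, 0.507, 0.2] pointing down, gripper open.
Joint ranges: [-2.78, 2.78], [-0.83, 1.72], [-1.28, 1.37], [-1.9, 2.12], [-1.57, 1.48], [-3.14, 3.14]. Speed limits (rad/s): [2.57, 2.57, 3.14, 3.14, 3.14, 3.14].

### API

Orientations are given as a rotation vector (axis times angle).
In Python, from cell import robot gives the robot as it stands. The module is installed in compiled form; this text tells all that it offers.
- The arm moves only by the shell command python3 -m inch 'ROWS'. ROWS is text: rows parted by semicolons, each of 5 numbers parted by spaces: the opening, from 0 (shut) to 1 (fully open), then the shift along the tool's x, y, z in mm, then the turn about the tool's z in rad. In form: gripper x y z turn; .... A call has 1 to 5 rows; each row is the pose to reach, as a shift and turn from the pose commanded when the call began, along the tool's axes at that moment; what a row does not reach only later rows make up. A row lasts 1/10 s, in which the tool goes at most 50 mm and 8.59 degrees, less where a joint would pass 70% of its speed; a pose out of reach is approached as far as the arm can. A call with a gripper value outside its range is refused whole. The fingers move at their own pace and stop on an object; the grip force is fixed at half the most. Time passes only in rows, so rows that repeat a pose let the fingers close. It gives the time, the measured TCP pose, the force and the opening at its end, in the units of the state.
- robot.observe(): the state, without advancing time (a new reading comes with each control period).
- robot.capture(name): name is "scene" or "side" or "wrist"; returns (picture, depth): 384x512x3 uint8, red, green, blue; 384x512 float32, m along the optical axis (not along the pixel's ray), 0 where there is no reading.
- robot.get_calibration(name): a dict with "fx", "fy", "cx", "cy" (pixels), "xyz" and "orientation" of the camera in the world; the wrist camera has in their place "hand_eye" (4x4, takes a point from camera to tool coordinates, whose origin is the TCP and whose axes are the tool frame's). Camera axes: x right, y up, looking along -z (the intrinsics and any distortion apply to the point x, -y, -z); pixel columns grow to the right and rows downward; lengths in m; the calibration is good to about 2 mm. A picture is of the moment at which its call begins: read the wrist's pose just before it. get_calibration takes no time and is no camera call.
- robot.finish_job(): hands the job in, once; it reports no verdict.
The state is a dict: "t": time; "qpos": joint angles; "qd": joint speeds; "tau": joint torques, N m; "eef_pos": TCP position; "tcp_rot": TCP orientation; "ft_force": force on the tool from outside, world axes, zero at the start; "moment": the same for the moment, N m; "width": finger opening in m.
Only numpy, scipy, OpenCV 4.12 (cv2) and the standard library are available. Lean on these libraries where they do the work, as an engineer would, in place of code of your own. Each camera call takes 0.05 s, during which the arm holds its last target.

## Working session

There is one attempt and no reset: what is moved stays moved. The work goes in short steps, Python scripts to look and compute and a shell command to move; the robot and the scene stay as the last step left them, time stands still between calls to the robot, and variables do not carry over. Pictures are saved under pics/ and viewed, and the job is handed in when it is done.

```bash
mkdir -p pics; ls
cat > h.py <<'E'
from cell import robot
import numpy as np, cv2
from scipy.spatial.transform import Rotation as R
def grab(n,tag):
    s=robot.observe(); im,d=robot.capture(n); np.savez(f'pics/{tag}.npz',im=im,d=d,p=s['eef_pos'],r=s['tcp_rot'])
    cv2.imwrite(f'pics/{tag}.png',im[:,:,::-1]); return im,d,s
E
python3 - <<'E'
from h import *
for n in('scene','side','wrist'):
    im,d,s=grab(n,n+'0'); print(n,{k:np.array(v).round(4).tolist() if not isinstance(v,str) else v for k,v in robot.get_calibration(n).items()}, (d>0).mean())
print(s)
E
```

```text
pics
scene {'fx': 364.1707, 'fy': 364.1707, 'cx': 253.8047, 'cy': 191.6952, 'xyz': [0.9513, -0.4656, 0.8202], 'orientation': [0.697, 0.2738, 0.7524]} 0.9959360758463541
side {'fx': 438.7508, 'fy': 438.7508, 'cx': 262.8192, 'cy': 190.8993, 'xyz': [-0.151, -0.689, 0.7164], 'orientation': [0.9647, -0.3756, -0.7248]} 0.9736073811848959
wrist {'fx': 301.7345, 'fy': 301.7345, 'cx': 254.2247, 'cy': 187.0872, 'hand_eye': [[1.0, -0.0005, -0.0004, -0.0007], [-0.0006, -0.9447, -0.3278, -0.0855], [-0.0003, 0.3278, -0.9447, -0.1745], [0.0, 0.0, 0.0, 1.0]]} 0.9961446126302084
{'t': 0.1, 'qpos': array([ 1.30700055e+00,  2.60592156e-01, -1.39251637e-01,  1.17272600e+00,
       -2.07010023e-05,  1.57079784e+00]), 'qd': array([ 0.00147465, -0.00110102,  0.00078556,  0.00104384,  0.00063676,
       -0.00157987]), 'tau': array([-2.73070045e-04, -4.06507552e+01,  2.54527545e+01,  1.00358779e-02,
        1.27456283e-05,  9.05180059e-06]), 'eef_pos': array([0.13672019, 0.50617425, 0.19875755]), 'tcp_rot': array([ 2.49343252e+00,  1.90932375e+00, -2.19124060e-03]), 'ft_force': array([-0.39846045, -0.12980439, -0.60374913]), 'moment': array([-0.00062289,  0.00934202,  0.0415785 ]), 'width': 0.0852428092087646}
```

View pics/scene0.png

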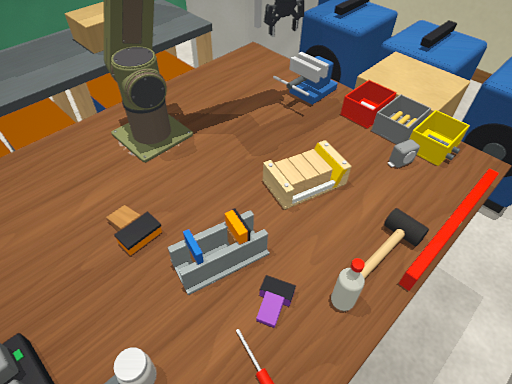

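View pics/side0.png

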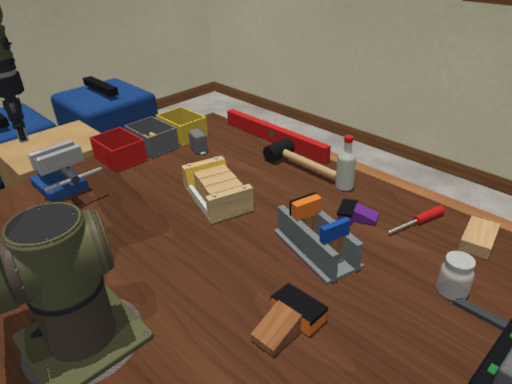

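View pics/wrist0.png

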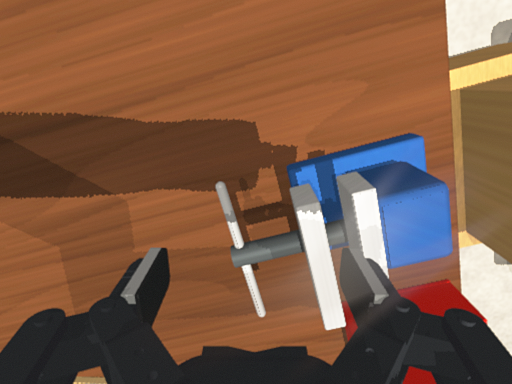

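The scene view shows the jig near (307,173), the rack with the orange wedge at (237,225), and the blue filler at (193,246). The larger orange look-alike lies at (135,232) and the purple one at (272,302). In the side view the wedge is at (305,207), with its black stripe at the back edge of the head.

```bash
cat >> h.py <<'E'
def cloud(tag,n):
    z=np.load(f'pics/{tag}.npz'); im,d=z['im'],z['d']; c=robot.get_calibration(n)
    v,u=np.mgrid[:384,:512]
    P=np.stack([(u-c['cx'])/c['fx']*d,-(v-c['cy'])/c['fy']*d,-d],-1)
    if n=='wrist':
        H=np.array(c['hand_eye']); P=P@H[:3,:3].T+H[:3,3]; P=P@R.from_rotvec(z['r']).as_matrix().T+z['p']
    else: P=P@R.from_rotvec(c['orientation']).as_matrix().T+np.array(c['xyz'])
    P[d<=0]=np.nan
    return im,cv2.cvtColor(im,cv2.COLOR_RGB2HSV),P
E
python3 - <<'E'
from h import *
def rep(n,name,m,P,zlo=None,zhi=None):
    Q=P[m]; 
    if zlo is not None: Q=Q[(Q[:,2]>zlo)&(Q[:,2]<zhi)]
    if len(Q)<10: print(n,name,len(Q)); return
    r=cv2.minAreaRect((Q[:,:2]*1000).astype(np.float32))
    print(n,name,len(Q),'z',np.percentile(Q[:,2],[2,50,98]).round(4),'rect',np.round(r[0],1),np.round(r[1],1),round(r[2],1))
for n,bx,by in (('scene',(215,270,200,250),(255,360,130,215)),('side',(280,360,185,250),(170,260,150,230))):
    im,h,P=cloud(n+'0',n)
    H,S,V=h[...,0].astype(int),h[...,1],h[...,2]
    B=np.zeros(H.shape,bool);B[bx[2]:bx[3],bx[0]:bx[1]]=1
    J=np.zeros(H.shape,bool);J[by[2]:by[3],by[0]:by[1]]=1
    o=B&(H>8)&(H<20)&(S>180)&(V>120); k=B&(V<60)
    B2=np.zeros(H.shape,bool);B2[185:265,170:360]=1
    b=B2&(H>100)&(H<120)&(S>150)
    rep(n,'orange top',o,P,.113,.135); rep(n,'orange',o,P); rep(n,'black top',k,P,.113,.135); rep(n,'blue top',b,P,.113,.135)
    y=J&(H>22)&(H<32)&(S>170)
    rep(n,'yellow',y,P); rep(n,'yellow>70',y,P,.074,.1)
    rep(n,'blocktops',J&(S<150),P,.07,.085)
    rep(n,'jig all',J,P,.025,.1)
    rep(n,'wall rack',B2&(S<80),P,.07,.09)
E
```

```text
scene orange top 78 z [0.1135 0.1195 0.1238] rect [ 553.6 -116. ] [23.7 75.8] 75.0
scene orange 249 z [nan nan nan] rect [532.1 -69.9] [104.1 141.4] 75.8
scene black top 39 z [0.1155 0.1228 0.1255] rect [ 558.9 -101.2] [ 4.9 74. ] 75.5
scene blue top 212 z [0.1137 0.1216 0.1245] rect [ 541.5 -167.9] [136.2  74.1] 75.2
scene yellow 394 z [nan nan nan] rect [543.9 270.8] [ 31.2 135. ] 76.4
scene yellow>70 65 z [0.0746 0.0768 0.0804] rect [547.2 278.7] [ 14.4 132.2] 76.4
scene blocktops 1814 z [0.0721 0.0781 0.0816] rect [521.3 200.6] [224.4 133.7] 73.6
scene jig all 3162 z [0.0284 0.0762 0.0811] rect [521.7 200.3] [225.  135.7] 73.5
scene wall rack 1096 z [0.0709 0.0794 0.0831] rect [553.7 -89.6] [373.5 106.6] 80.2
side orange top 92 z [0.1135 0.1177 0.1238] rect [ 548.1 -117.3] [22.8 73.5] 74.9
side orange 381 z [nan nan nan] rect [ 549.2 -117.6] [22.8 76.2] 74.9
side black top 30 z [0.1169 0.1243 0.1255] rect [ 551.5 -102. ] [ 6.  72.6] 74.1
side blue top 214 z [0.1135 0.1221 0.1252] rect [ 520.6 -226.7] [16.  75.7] 74.7
side yellow 0
side yellow>70 0
side blocktops 1494 z [0.0717 0.0793 0.0826] rect [518.1 202.1] [229.9 133.2] 73.0
side jig all 2694 z [0.0273 0.0765 0.0822] rect [517.7 201.1] [231.6 134.7] 73.2
side wall rack 1081 z [0.071  0.0804 0.084 ] rect [514.6 -71.5] [138.4 424.8] 6.3
```

Both cameras agree: the wedge yaw is about -15°, its head centre is near (0.552, -0.113) and its top is at z 0.122. The jig yaw is about -16.5°. The tool x axis already lies along the wedge's +y (74.9°). I'll look over the jig with the wrist camera first.

```bash
python3 -m inch '1 0 0 -50 0; 1 -15 45 -50 0; 1 -30 90 -50 0; 1 -45 135 -50 0; 1 -60 180 -50 0'; python3 -m inch '1 -15 45 0 0; 1 -30 90 0 0; 1 -45 135 0 0; 1 -60 180 0 0; 1 -79 234 0 0'; python3 -m inch '1 0 0 0 0; 1 0 0 0 0; 1 0 0 0 0'
python3 - <<'E'
from h import *
im,d,s=grab('wrist','wj'); print(s['t'],s['eef_pos'],s['tcp_rot'],s['qpos'].round(2))
E
```

```text
t: 0.65
eef_pos: [0.2961, 0.4008, 0.2494]
tcp_rot: [2.493, 1.911, -0.0]
ft_force: [1.1, 1.2, 0.3]
width: 0.0857
t: 1.15
eef_pos: [0.4955, 0.2675, 0.2493]
tcp_rot: [-2.494, -1.91, 0.0]
ft_force: [0.3, 0.4, -0.4]
width: 0.0854
t: 1.45
eef_pos: [0.4935, 0.2691, 0.2492]
tcp_rot: [-2.493, -1.91, 0.002]
ft_force: [-0.9, -0.4, 1.0]
width: 0.0855
1.45 [0.49345566 0.26905216 0.24919783] [-2.49329827e+00 -1.91023436e+00  1.71001815e-03] [0.5  0.31 0.06 1.32 0.   0.76]
```

View pics/wj.png

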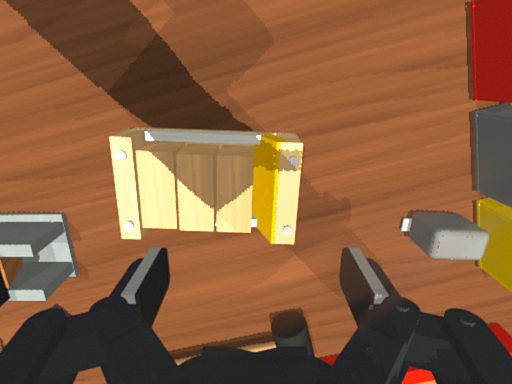

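The wrist view shows the jig: square stop at u 112–140, blocks up to u 253, yellow slope at u 253–278 and the yellow stop's top at u 278–300. I'll fit the frame from the depth points.

Run:
```python
from h import *
im,h,P=cloud('wj','wrist')
B=np.zeros(im.shape[:2],bool);B[120:250,100:310]=1
Q=P[B]; U=np.argwhere(B); k=Q[:,2]>.07; Q=Q[k];U=U[k]
r=cv2.minAreaRect((Q[:,:2]*1000).astype(np.float32)); print('z',np.percentile(Q[:,2],[2,50,98]),r)
a=r[2] if r[2]>45 else r[2]+90
c=np.array(r[0])/1000
ey=np.array([np.cos(np.radians(a)),np.sin(np.radians(a))]); ex=np.array([ey[1],-ey[0]])
L=(P[...,:2]-c); lx=L@ex; ly=L@ey
for row in (165,185,205,220):
    print(row,[(u,round(float(ly[row,u])*1000,1),round(float(lx[row,u])*1000),round(float(P[row,u,2])*1000)) for u in list(range(108,146,4))+list(range(236,308,4))])
```

```text
z [0.07196349 0.07796347 0.08099276] ((519.6278076171875, 201.61148071289062), (223.2665557861328, 132.5089874267578), 72.88203430175781)
165 [(108, -154.3, -10, 1), (112, -148.0, -11, 2), (116, -107.0, -32, 78), (120, -101.7, -33, 79), (124, -97.5, -33, 78), (128, -92.5, -33, 79), (132, -88.4, -33, 77), (136, -86.2, -31, 71), (140, -78.1, -34, 79), (144, -74.1, -33, 77), (236, 34.9, -38, 80), (240, 39.6, -38, 79), (244, 44.3, -38, 78), (248, 49.0, -38, 79), (252, 53.7, -39, 80), (256, 59.3, -24, 23), (260, 64.4, -27, 36), (264, 69.2, -31, 47), (268, 73.8, -34, 58), (272, 77.9, -37, 70), (276, 82.0, -39, 79), (280, 86.9, -39, 78), (284, 91.8, -39, 76), (288, 96.4, -40, 77), (292, 100.7, -41, 80), (296, 105.1, -41, 82), (300, 110.3, -40, 79), (304, 129.2, -20, 0)]
185 [(108, -157.7, 20, 2), (112, -152.1, 20, 1), (116, -110.2, -7, 77), (120, -105.1, -7, 78), (124, -100.3, -8, 78), (128, -95.4, -8, 78), (132, -90.4, -8, 78), (136, -86.4, -7, 76), (140, -80.5, -9, 79), (144, -75.5, -9, 79), (236, 35.2, -12, 77), (240, 40.1, -13, 78), (244, 44.9, -13, 80), (248, 49.7, -13, 77), (252, 54.6
[... 809 characters left out ...]
, 78), (292, 105.0, 11, 78), (296, 110.1, 12, 77), (300, 128.7, 42, 1), (304, 134.7, 42, 1)]
220 [(108, -165.1, 78, 1), (112, -159.5, 78, 0), (116, -152.6, 77, 1), (120, -109.3, 39, 80), (124, -104.9, 39, 78), (128, -100.1, 39, 78), (132, -95.3, 39, 77), (136, -89.3, 38, 79), (140, -86.5, 40, 74), (144, -79.9, 38, 78), (236, 36.0, 34, 79), (240, 41.1, 33, 79), (244, 46.1, 34, 78), (248, 51.1, 34, 77), (252, 56.5, 55, 32), (256, 62.3, 55, 31), (260, 67.6, 50, 43), (264, 72.4, 43, 56), (268, 77.0, 38, 67), (272, 81.3, 32, 78), (276, 86.4, 33, 77), (280, 91.6, 33, 76), (284, 96.5, 32, 77), (288, 101.7, 33, 76), (292, 106.8, 32, 76), (296, 124.6, 67, 1), (300, 130.7, 67, 1), (304, 137.1, 67, 0)]
```

The jig measurements fit the given sizes:
- The square stop's face is at -86.5 and the yellow top edge at +81.2 from the outline's centre, so the origin is 13.4 mm along y, at about (0.5236, 0.2144), yaw -17.1°.
- The gap is 26.7 mm, inside the stated 25–28 mm.

Next I'll look at the wedge.

```bash
python3 -m inch '1 -44 17 0 0; 1 -88 34 0 0; 1 -132 51 0 0; 1 -176 68 0 0; 1 -220 85 0 0'; python3 -m inch '1 -44 17 0 0; 1 -88 34 0 0; 1 -134 51 0 0; 1 -134 51 0 0; 1 -134 51 0 0'; python3 -m inch '1 0 0 0 0; 1 0 0 0 0'
python3 - <<'E'
from h import *
im,d,s=grab('wrist','ww'); print(s['t'],s['eef_pos'],s['tcp_rot'],s['qpos'].round(2))
im,h,P=cloud('ww','wrist')
H,S,V=h[...,0].astype(int),h[...,1],h[...,2]
def rep(name,m,lo,hi):
    Q=P[m&(P[...,2]>lo)&(P[...,2]<hi)]
    if len(Q)<10: print(name,len(Q));return
    r=cv2.minAreaRect((Q[:,:2]*1000).astype(np.float32)); print(name,len(Q),np.percentile(Q[:,2],[2,50,98]).round(4),np.round(r[0],1),np.round(r[1],1),round(r[2],2))
M=np.zeros(H.shape,bool);M[:300]=1
o=M&(H>5)&(H<22)&(S>180)&(V>100)
rep('orange',o,.116,.13); rep('head',M&(o|(V<60)),.116,.13); rep('blue',M&(H>100)&(H<120)&(S>150),.116,.13)
rep('rails',M&(S<80),.07,.09)
# jig slope plane
im,h,P=cloud('wj','wrist'); Q=P[150:225,258:270].reshape(-1,3); Q=Q[(Q[:,2]>.02)&(Q[:,2]<.07)]
u,s_,vt=np.linalg.svd(Q-Q.mean(0),full_matrices=False); n=vt[2]; print('slope normal',n,np.degrees(np.arctan2(n[1],n[0])))
E
```

```text
t: 2.0
eef_pos: [0.5182, 0.0341, 0.2499]
tcp_rot: [2.491, 1.914, 0.001]
ft_force: [1.5, 0.3, 0.0]
width: 0.0855
t: 2.5
eef_pos: [0.533, -0.108, 0.2495]
tcp_rot: [-2.494, -1.909, -0.0]
ft_force: [-1.6, 0.4, -0.1]
width: 0.0852
t: 2.7
eef_pos: [0.5332, -0.1064, 0.2497]
tcp_rot: [-2.491, -1.914, -0.0]
ft_force: [-0.3, 0.7, -0.5]
width: 0.0854
2.7 [ 0.53322117 -0.10644243  0.24970587] [-2.49122979e+00 -1.91362986e+00 -3.36191868e-04] [-0.2   0.28  0.02  1.31  0.    0.06]
orange 1419 [0.1201 0.1221 0.1236] [ 551.6 -116.2] [22.  76.4] 74.39
head 1818 [0.1204 0.1223 0.1239] [ 552.4 -112.6] [29.3 76.7] 75.02
blue 1080 [0.1171 0.1219 0.1234] [ 522.2 -224.6] [16.1 74. ] 75.5
rails 6159 [0.072  0.0801 0.0896] [ 537.5 -152. ] [163.7 683.8] 6.76
slope normal [ 0.27270861  0.88844647 -0.36917867] 72.93613359281132
```

View pics/ww.png

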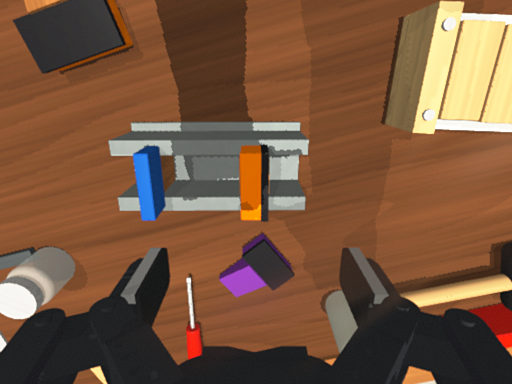

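The wrist view shows the wedge's head at (252,182) with its stripe on the right, and the filler at (149,183), 116 mm from it. The head measures 29.3 x 76.7 mm with its top at z 0.122, as given. Its centre is (0.5524, -0.1126), so I'll descend and grasp.

```bash
python3 -m inch '1 -1 20 30 0; 1 -1 20 75 0; 1 -1 20 115 0; 1 -1 20 145 0; 1 -1 20 163 0'; python3 -m inch '1 0 0 0 0; 1 0 0 0 0; 0.2 0 0 0 0; 0.2 0 0 0 0; 0.2 0 0 0 0';  python3 -m inch '0.2 0 0 0 0; 0.2 0 0 0 0;0.2 0 0 0 0; 0.2 0 0 0 0;0.2 0 0 0 0'
```

```text
t: 3.25
eef_pos: [0.5504, -0.1128, 0.0837]
tcp_rot: [-2.49, -1.911, 0.004]
ft_force: [-0.2, 0.5, -0.4]
width: 0.0856
t: 3.75
eef_pos: [0.5533, -0.1147, 0.0877]
tcp_rot: [2.493, 1.909, 0.002]
ft_force: [0.4, 1.0, -0.0]
width: 0.044
t: 4.25
eef_pos: [0.5532, -0.1145, 0.0877]
tcp_rot: [2.494, 1.909, 0.003]
ft_force: [-0.3, 1.9, 5.8]
width: 0.0269
```

```bash
python3 -m inch '0 0 0 0 0; 0 0 0 0 0;0 0 0 0 0; 0 0 0 0 0';  python3 -m inch '0 0 0 -20 0; 0 0 0 -50 0; 0 0 0 -85 0; 0 0 0 -85 0; 0 0 0 -85 0'
python3 - <<'E'
from h import *
im,d,s=grab('wrist','wl'); print(s['t'],s['eef_pos'],s['tcp_rot'],s['width'],s['ft_force'])
E
```

```text
t: 4.65
eef_pos: [0.5532, -0.1144, 0.0877]
tcp_rot: [2.493, 1.909, 0.003]
ft_force: [-1.2, 2.1, 5.8]
width: 0.027
t: 5.15
eef_pos: [0.5528, -0.1149, 0.1719]
tcp_rot: [2.494, 1.909, 0.001]
ft_force: [-0.4, -0.3, -1.9]
width: 0.0272
5.15 [ 0.55282189 -0.11485367  0.17190231] [2.49353120e+00 1.90903967e+00 1.28452147e-03] 0.027163798241164418 [-0.42219283 -0.33542278 -1.93507413]
```

View pics/wl.png

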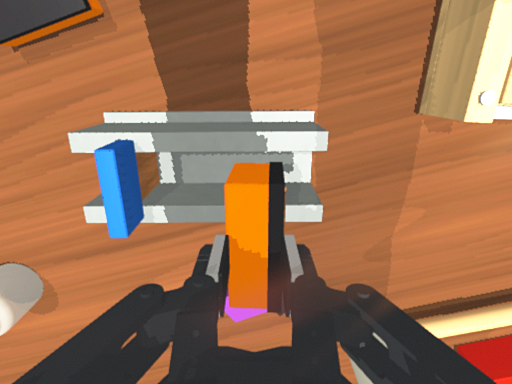

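The wedge is held, stripe toward tool +x, and the filler still hangs in place. Now I'll measure the head in the tool frame.

Run:
```python
from h import *
im,h,P=cloud('wl','wrist'); z=np.load('pics/wl.npz')
H,S,V=h[...,0].astype(int),h[...,1],h[...,2]
B=np.zeros(H.shape,bool);B[155:235,222:290]=1
m=B&(((H>5)&(H<22)&(S>180))|(V<60))
B[:]=0;B[155:310,222:290]=1
for nm,mm in(('far part',m),('orange all',B&(H>5)&(H<22)&(S>180))):
    Q=P[mm&(P[...,2]>.19)]
    print(nm,np.percentile(Q[:,2],[2,20,50,80,98]).round(4))
    T=(Q-z['p'])@R.from_rotvec(z['r']).as_matrix()*1000
    T=T[T[:,2]<np.percentile(T[:,2],50)+3]
    print('tool min max',np.percentile(T,[1,50,99],axis=0).round(1), cv2.minAreaRect(T[:,:2].astype(np.float32)))
```

```text
far part [0.1919 0.2055 0.2067 0.2078 0.209 ]
tool min max [[-15.2 -39.3 -37.4]
 [ -0.7 -26.2 -35. ]
 [ 13.4 -11.5 -32.4]] ((-0.8052225112915039, -25.137794494628906), (28.58481216430664, 30.243803024291992), 87.98738861083984)
orange all [0.1948 0.2059 0.2066 0.2072 0.2081]
tool min max [[-15.  -38.7 -36.4]
 [ -4.2  -7.2 -34.8]
 [  6.2  34.2 -32.6]] ((-4.5108747482299805, -1.623199462890625), (75.07952117919922, 22.028348922729492), 89.55733489990234)
```

The head centre sits at tool (-0.8, -1.6) and its underside 7.1 mm beyond the TCP. The hover point is wedge y 62 in the jig frame, so the TCP goes to (0.5435, 0.2740) with a turn of +0.035.

```bash
python3 -m inch '0 20 -6 -20 0; 0 60 -18 -20 0; 0 105 -31 -20 0; 0 150 -44 -20 0; 0 195 -58 -20 0'; python3 -m inch '0 45 -13 0 0.01; 0 90 -26 0 0.02; 0 133 -38 0 0.03; 0 165 -48 0 0.035; 0 178 -52 0 0.035'; python3 -m inch '0 0 0 0 0; 0 0 0 0 0;0 0 0 0 0'
python3 - <<'E'
from h import *
im,d,s=grab('wrist','wh'); print(s['t'],s['eef_pos'],s['tcp_rot'],s['width'],s['ft_force']);r=s['tcp_rot'];print(2*np.degrees(np.arctan2(r[1],r[0])))
grab('scene','sh');
im=cv2.imread('pics/sh.png')[90:230,230:400]; cv2.imwrite('pics/shc.png',cv2.resize(im,None,fx=4,fy=4))
E
```

```text
t: 5.7
eef_pos: [0.5457, 0.09, 0.1894]
tcp_rot: [-2.494, -1.908, 0.005]
ft_force: [1.2, -0.2, -2.1]
width: 0.027
t: 6.2
eef_pos: [0.5419, 0.2769, 0.189]
tcp_rot: [-2.523, -1.87, 0.005]
ft_force: [0.3, -0.6, -1.9]
width: 0.0268
t: 6.5
eef_pos: [0.5433, 0.2723, 0.1911]
tcp_rot: [2.529, 1.863, -0.003]
ft_force: [0.2, 0.2, -1.4]
width: 0.027
6.5 [0.54326469 0.27227254 0.19105466] [ 2.52877049  1.86345775 -0.0025654 ] 0.026984890676181858 [ 0.15781964  0.16428173 -1.37790577]
72.77320226993943
```

View pics/wh.png

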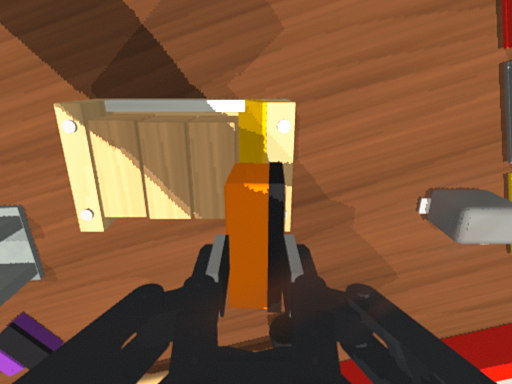

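View pics/shc.png

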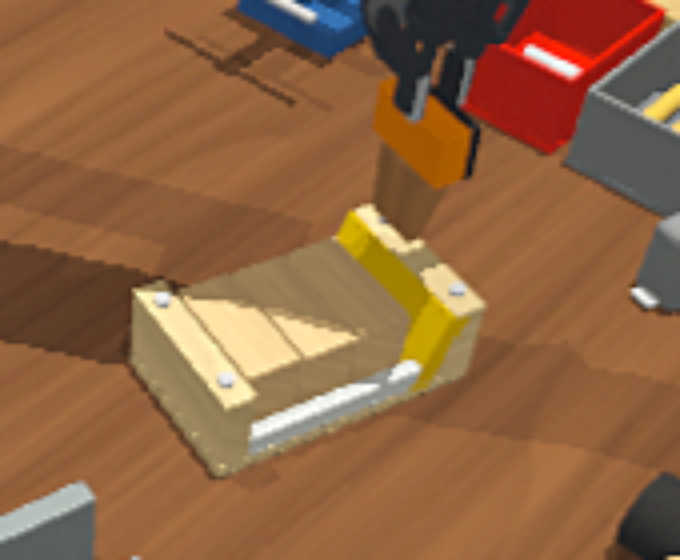

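The wedge hovers over the gap: in the wrist view the head is at u 226–285 and the yellow slope at u 240–267. I'll check the relative position in this one picture.

Run:
```python
from h import *
im,h,P=cloud('wh','wrist'); z=np.load('pics/wh.npz')
H,S,V=h[...,0].astype(int),h[...,1],h[...,2]
O=np.array([.5236,.2144]);a=np.radians(72.93);ey=np.array([np.cos(a),np.sin(a)]);ex=np.array([ey[1],-ey[0]])
L=P[...,:2]-O; lx=L@ex*1000; ly=L@ey*1000
B=np.zeros(H.shape,bool);B[160:310,222:290]=1
m=B&(P[...,2]>.221)&(((H>5)&(H<22)&(S>180))|(V<60))
print('head ly',np.percentile(ly[m],[1,50,99]).round(1),'lx',np.percentile(lx[m],[1,50,99]).round(1),np.percentile(P[...,2][m],50))
o=m&(S>180)&(V>100); print('orange ly',np.percentile(ly[o],[1,99]),'lx',np.percentile(lx[o],[1,99]))
for row in (125,140,155):
    print(row,[(u,round(float(ly[row,u]),1),round(float(P[row,u,2])*1000)) for u in list(range(228,246,2))+list(range(258,274,2))])
    print([(u,round(float(ly[row,u]),1),round(float(P[row,u,2])*1000)) for u in range(82,100,2)])
# yellow edge at top
for row in (60,):pass
J=np.zeros(H.shape,bool);J[95:235,50:300]=1
Q=P[J&(P[...,2]>.07)&(P[...,2]<.085)];print(cv2.minAreaRect((np.stack([(Q[:,:2]-O)@ex,(Q[:,:2]-O)@ey],1)*1000).astype(np.float32)))
```

```text
head ly [46.1 60.4 75. ] lx [-37.1  -5.4  36.5] 0.226227283819779
orange ly [46.04661175 67.31258332] lx [-36.92364279  37.05367774]
125 [(228, 35.8, 78), (230, 37.5, 77), (232, 39.5, 78), (234, 41.4, 78), (236, 41.8, 53), (238, 41.9, 18), (240, 44.2, 18), (242, 46.7, 24), (244, 49.1, 31), (258, 64.1, 69), (260, 66.0, 72), (262, 67.8, 78), (264, 69.6, 78), (266, 71.6, 77), (268, 73.5, 76), (270, 75.3, 78), (272, 77.2, 77)]
[(82, -101.4, 79), (84, -100.1, 78), (86, -100.0, 75), (88, -100.1, 71), (90, -93.9, 79), (92, -92.4, 78), (94, -91.4, 76), (96, -88.0, 79), (98, -86.3, 79)]
140 [(228, 35.2, 77), (230, 37.3, 79), (232, 39.2, 79), (234, 41.1, 78), (236, 41.7, 58), (238, 41.7, 21), (240, 43.8, 17), (242, 46.4, 25), (244, 48.9, 30), (258, 64.1, 69), (260, 66.0, 71), (262, 67.8, 78), (264, 69.8, 77), (266, 71.8, 76), (268, 73.6, 77), (270, 75.6, 77), (272, 77.5, 77)]
[(82, -104.5, 78), (84, -102.7, 78), (86, -100.4, 78), (88, -99.8, 76), (90, -100.3, 72), (92, -94.9, 78), (94, -92.8, 78), (96, -91.4, 77), (98, -89.1, 78)]
155 [(228, 34.9, 78), (230, 36.9, 80), (232, 38.8, 78), (234, 40.8, 80), (236, 41.8, 65), (238, 41.8, 28), (240, 43.5, 17), (242, 46.1, 23), (244, 48.6, 29), (258, 64.2, 68), (260, 66.1, 73), (262, 67.9, 78), (264, 69.9, 76), (266, 71.9, 77), (268, 73.8, 78), (270, 75.8, 77), (272, 77.8, 76)]
[(82, -107.2, 78), (84, -104.8, 79), (86, -103.0, 79), (88, -101.6, 78), (90, -99.1, 79), (92, -99.7, 74), (94, -96.0, 77), (96, -93.8, 78), (98, -91.1, 79)]
((-0.10906982421875, -13.634803771972656), (223.73812866210938, 131.8807373046875), 89.8945083618164)
```

The jig frame holds up: stop face at -100, yellow edge at 67.9, block face at 41.7. The head centre is at y 60.6, x 0, with its underside at z 0.184. I'll shift it +1.5 mm and lower it 72 mm.

```bash
python3 -m inch '0 1.5 0 15 0; 0 1.5 0 32 0; 0 1.5 0 48 0; 0 1.5 0 62 0; 0 1.5 0 72 0'; python3 -m inch '0 0 0 0 0; 0 0 0 0 0;0 0 0 0 0'
python3 - <<'E'
from h import *
im,d,s=grab('wrist','wi'); print(s['t'],s['eef_pos'],s['ft_force'].round(1),s['moment'].round(2))
grab('scene','si');
im=cv2.imread('pics/si.png')[90:230,230:400]; cv2.imwrite('pics/sic.png',cv2.resize(im,None,fx=4,fy=4))
E
```

```text
t: 7.1
eef_pos: [0.5434, 0.2725, 0.1191]
tcp_rot: [2.527, 1.862, -0.005]
ft_force: [-2.3, -6.2, 7.4]
width: 0.0267
t: 7.4
eef_pos: [0.5426, 0.2722, 0.1186]
tcp_rot: [2.527, 1.862, -0.008]
ft_force: [-2.1, -5.4, -2.6]
width: 0.0267
7.4 [0.54260485 0.27224721 0.11863694] [-2.1 -5.4 -2.6] [-1.56  0.38  0.02]
```

View pics/wi.png

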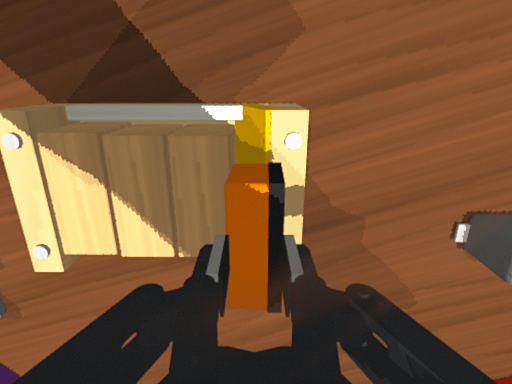

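View pics/sic.png

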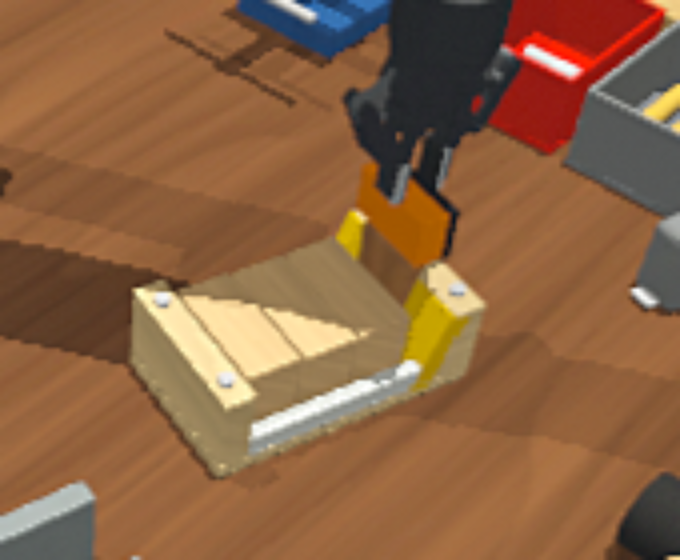

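The wedge is in the gap and upright, in light contact with the slope (5–6 N sideways), with its underside at about z 0.111. I'll drive it down along the slope in steps.

```bash
python3 -m inch '0 -1.5 0 4 0; 0 -3 0 8 0; 0 -4 0 12 0; 0 -4 0 12 0'; python3 -m inch '0 -1.5 0 4 0; 0 -3 0 8 0; 0 -3 0 8 0; 0 -3 0 8 0'
python3 - <<'E'
from h import *
s=robot.observe(); print(s['t'],s['eef_pos'],s['ft_force'].round(1),s['moment'].round(2))
E
```

```text
t: 7.9
eef_pos: [0.5424, 0.2685, 0.1082]
tcp_rot: [2.526, 1.861, -0.004]
ft_force: [-2.0, -5.9, 2.9]
width: 0.027
t: 8.3
eef_pos: [0.542, 0.2657, 0.1008]
tcp_rot: [2.526, 1.861, -0.003]
ft_force: [-2.0, -6.2, 6.3]
width: 0.0269
8.3 [0.54203572 0.26571565 0.1007897 ] [-2.  -6.2  6.3] [-1.93  0.52 -0.01]
```

```bash
python3 -m inch '0 -2 0 4 0; 0 -4 0 8 0; 0 -4 0 8 0; 0 -4 0 8 0'; python3 -m inch '0 -2 0 4 0; 0 -4 0 8 0; 0 -4 0 8 0; 0 -4 0 8 0'
python3 - <<'E'
from h import *
im,d,s=grab('wrist','wd'); print(s['t'],s['eef_pos'],s['ft_force'].round(1),s['moment'].round(2))
E
```

```text
t: 8.7
eef_pos: [0.5413, 0.2624, 0.0931]
tcp_rot: [2.526, 1.861, -0.001]
ft_force: [-1.8, -4.5, 6.8]
width: 0.027
t: 9.1
eef_pos: [0.5419, 0.2607, 0.0873]
tcp_rot: [2.526, 1.862, 0.008]
ft_force: [-1.5, -3.1, 14.0]
width: 0.0269
9.1 [0.54192454 0.26073154 0.08725648] [-1.5 -3.1 14. ] [-1.37  0.62 -0.04]
```

View pics/wd.png

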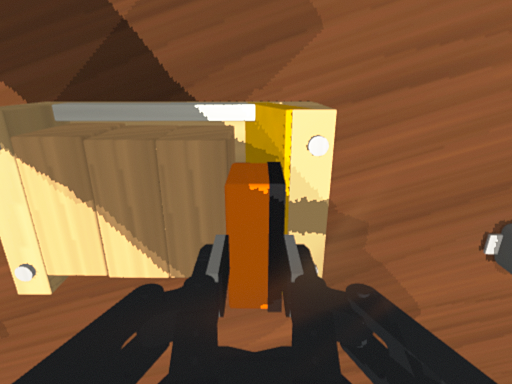

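The blocks have moved left and the push force is up to 14 N with the underside at about z 0.080. I'll measure the block and the head.

```bash
python3 -m inch '0 -0.5 0 3 0; 0 -1 0 5 0; 0 -1 0 5 0; 0 -1 0 5 0'
cat > m.py <<'E'
from h import *
import sys
t=sys.argv[1]; im,d,s=grab('wrist',t); print(s['t'],s['eef_pos'],s['ft_force'].round(1),s['moment'].round(2),s['width'])
im,h,P=cloud(t,'wrist')
H,S,V=h[...,0].astype(int),h[...,1],h[...,2]
O=np.array([.5236,.2144]);a=np.radians(72.93);ey=np.array([np.cos(a),np.sin(a)]);ex=np.array([ey[1],-ey[0]])
L=P[...,:2]-O; lx=L@ex*1000; ly=L@ey*1000
m=(P[...,2]>.105)&(P[...,2]<.15)&(abs(lx)<45)&(ly>20)&(ly<90)&(H>5)&(H<22)&(S>180)&(V>90)
zt=np.median(P[...,2][m]); m&=abs(P[...,2]-zt)<.004
Q=P[m]; print('orange ly',np.percentile(ly[m],[1,99]).round(1),'lx',np.percentile(lx[m],[1,99]).round(1),'top',zt.round(4))
A=np.c_[lx[m],ly[m],np.ones(m.sum())]; k=np.linalg.lstsq(A,Q[:,2]*1000,rcond=None)[0]; print('top tilt deg x,y',np.degrees(k[:2]).round(1))
b=(P[...,2]>.07)&(P[...,2]<.084)&(lx<-39)&(lx>-47)&(ly<50)&(ly>20); print('block3 face',np.percentile(ly[b],[98,99.5]).round(1))
yl=(P[...,2]>.0755)&(P[...,2]<.084)&(abs(lx)<50)&(ly>60)&(ly<90); print('yellow edge',np.percentile(ly[yl],[.5,2]).round(1))
E
python3 m.py we
```

```text
t: 9.55
eef_pos: [0.5434, 0.2613, 0.0844]
tcp_rot: [2.525, 1.864, 0.016]
ft_force: [-2.5, -2.7, 21.2]
width: 0.0269
9.55 [0.54340764 0.2613361  0.08439276] [-2.5 -2.7 21.2] [-0.68  0.52  0.34] 0.02686425725687786
orange ly [35.5 57.1] lx [-34.3  39.7] top 0.1203
top tilt deg x,y [-0.3  0.4]
block3 face [32.2 32.2]
yellow edge [64.5 67.7]
```

The row is tight: block3's face is at 32.2 (centre 10.2), the wedge is at y 50, z 78.3, and it is upright. I'll relieve the push, open and retreat.

```bash
python3 -m inch '0 0 0 -3 0; 0.5 0 0 -4 0; 1 0 0 -4 0; 1 0 0 -4 0; 1 0 0 -4 0'; python3 -m inch '1 0 0 0 0; 1 0 0 0 0; 1 0 0 0 0'; python3 -m inch '1 0 0 -20 0; 1 0 0 -50 0; 1 0 0 -90 0; 1 0 0 -120 0; 1 0 0 -120 0'; python3 -m inch '1 0 -25 0 0; 1 0 -25 0 0;1 0 -25 0 0'; python3 m.py wf
python3 - <<'E'
from h import *
grab('scene','sf')
im=cv2.imread('pics/sf.png')[90:300,160:400]; cv2.imwrite('pics/sfc.png',cv2.resize(im,None,fx=3,fy=2.8))
E
```

```text
t: 10.1
eef_pos: [0.5387, 0.26, 0.0819]
tcp_rot: [-2.527, -1.866, 0.002]
ft_force: [-0.5, 0.4, -0.0]
width: 0.0828
t: 10.4
eef_pos: [0.5391, 0.2603, 0.0823]
tcp_rot: [-2.527, -1.866, 0.001]
ft_force: [0.6, 0.2, 0.1]
width: 0.0853
t: 10.9
eef_pos: [0.5421, 0.2618, 0.2077]
tcp_rot: [2.526, 1.865, 0.015]
ft_force: [0.0, 0.6, 0.1]
width: 0.0853
t: 11.2
eef_pos: [0.5147, 0.2676, 0.2018]
tcp_rot: [2.527, 1.867, -0.002]
ft_force: [0.4, -0.7, -0.1]
width: 0.0854
11.2 [0.5147483  0.26756629 0.20184468] [ 0.4 -0.7 -0.1] [ 0.02  0.01 -0.01] 0.08541642656439008
orange ly [35.4 65. ] lx [-34.9  38.9] top 0.1204
top tilt deg x,y [0.1 1.1]
block3 face [32.2 32.2]
yellow edge [65.2 68.4]
```

View pics/wf.png

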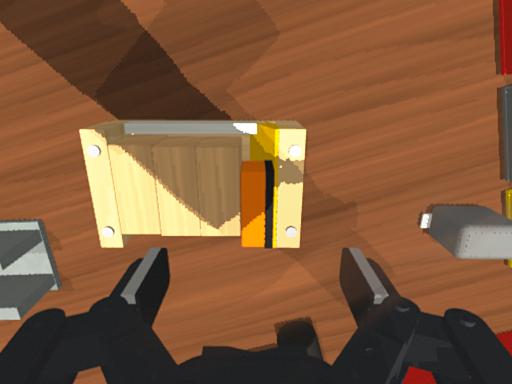

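View pics/sfc.png

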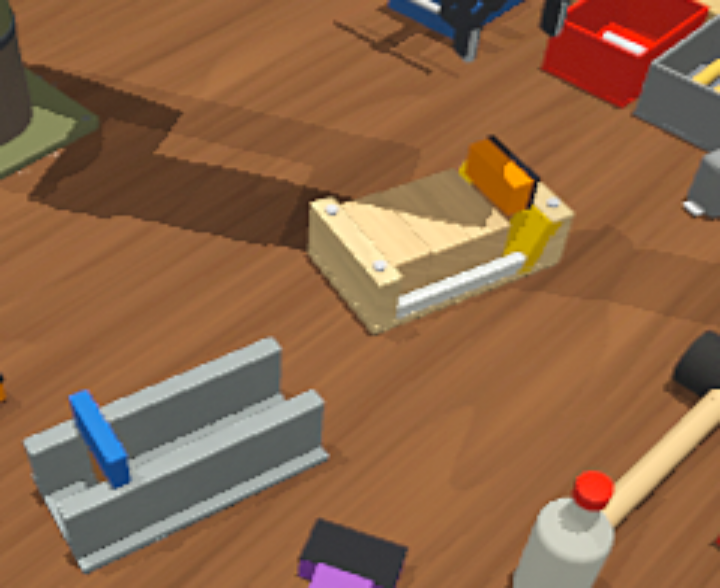

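The wedge is seated at z 78.4, upright, with block3's face still at 32.2. The gripper is clear and the filler is still in the rack, so I'll hand in.

```bash
python3 -c "
from cell import robot; print(robot.finish_job())"
```

```text
the job is handed in; nothing more can be done
None
```

I took the orange wedge from the rack, set it in the gap with its striped side to the yellow slope, and drove it down along the slope. The push reached about 21 N, slightly over the stated 20 N. I then released it, moved the arm clear and handed the job in at about 11 s; no verdict is reported.

In the last wrist view after release:
- **Wedge:** its head's underside is at about z 78.4 mm and its place is about y 50, x 2 mm in the jig's frame. It stands upright within about 1°.
- **Blocks:** block3's face is at 32.2 mm, so its centre is at about 10.2 mm (tight is 10).
- **Filler:** it still hangs in the rack. I checked this by eye in the last picture and did not measure its position again.

No check failed. The one disagreement was the gripper, which read 27 mm on the 30 mm head.

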